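# Open the tool chest, lock its lid stay and put the plane away

### The arm

A 6-joint arm with a two-finger parallel gripper is mounted at the origin on the work surface. World frame = base frame: x ahead of the robot, y to its left, z up, the work surface at z = 0. Lengths are in m, angles in rad, forces in N, time in s.
With the tool pointing down it reaches from about 0.375 to 0.9 m from the base axis. Payload 3.1 kg.
Tool frame: the origin (TCP) lies where the fingers leave the gripper's body, on its centre line; the fingertips stand 73 mm ahead of it and the grasp point (between the pads) lies 54 mm ahead of it; z points along the fingers, y is the line along which they close (so a half turn about z gives the same grasp; the last joint's range is limited). The gripper opens to 85 mm and grips with 20 to 120 N. Pads are 22 mm wide; open, the fingers measure 114 mm over their backs; the gripper's body (76 mm by 85 mm) begins 54 mm behind the grasp point. The pads swing forward as they close: fully open they stand 13 mm farther back than shut.
Start: joints at [0.96, 0.527, 1.433, -0, 1.181, -0.178], TCP at [0.262, 0.567, 0.304] pointing down, gripper open.
Joint ranges: [-3.08, 3.08], [-0.75, 2.2], [0.22, 2.44], [-1.43, 4.57], [0, 2.65], [-2.85, 2.85]. Speed limits (rad/s): [2.79, 2.79, 3.14, 3.14, 3.14, 3.14].

### API

Orientations are given as a unit quaternion [x, y, z, w].
In Python, from station import manip gives the robot as it stands.
- The arm moves only by the shell command python3 -m crank 'ROWS' [FORCE]. ROWS is JSON, a list of rows, each an object with "dp": the shift along the tool's x, y, z normalised to -1 to 1, where 1 is 50 cm, a list of three; "delta_rot": the turn, a rotation vector about the tool's x, y, z normalised to -1 to 1, where 1 is 2 pi rad, a list of three; "fingers": the opening, from -1 (shut) to 1 (fully open). A call has 1 to 12 rows; each row shifts and turns the commanded pose from where the row before left it, along the tool's axes as they then stand; what a row does not reach is not made up. A row lasts 1/12 s, in which the tool goes at most 41.7 mm and 7.16 degrees, less where a joint would pass 70% of its speed; a pose out of reach is approached as far as the arm can. A call with a number of a shift or a turn outside -1 to 1 is refused whole. A call with a gripper value outside its range is refused whole. The fingers move at their own pace and stop on an object; FORCE is the grip in N (left out, the last holds). Time passes only in rows, so rows that do not move let the fingers close. It gives the time, the measured TCP pose, the force, the opening and the grip force at its end, in the units of the state.
- manip.sense(): the state, without advancing time (a new reading comes with each control period).
- manip.snapshot(name): name is "scene" or "side" or "wrist"; returns (picture, depth): 420x560x3 uint8, red, green, blue; 420x560 float32, m along the optical axis (not along the pixel's ray), 0 where there is no reading.
- manip.camera_model(name): a dict with "fx", "fy", "cx", "cy" (pixels), "k1" (the pictures are not rectified: a ray, as slopes to the right and down, at radius r is drawn at 1 + k1 r^2 times it, then the intrinsics apply), "origin" and "attitude" of the camera in the world. Camera axes: x right, y up, looking along -z (the intrinsics and any distortion apply to the point x, -y, -z); pixel columns grow to the right and rows downward; lengths in m; the calibration is good to about 2 mm. A picture is of the moment at which its call begins: read the wrist's pose just before it. camera_model takes no time and is no camera call; for the wrist camera it gives the pose at the moment of the call.
- manip.sign_off(): hands the job in; it is judged then, once.
The state is a dict: "t": time; "q": joint angles; "qd": joint speeds; "tau": joint torques, N m; "tcp_pos": TCP position; "tool_rot": TCP orientation; "force": force on the tool from outside, world axes, zero at the start; "ft_torque": the same for the moment, N m; "finger_gap": opening from 0.0 (shut) to 1.0 (fully open); "gripper_force": force on a finger pad.
Only numpy, scipy, OpenCV 4.12 (cv2) and the standard library are available. Lean on these libraries where they do the work, as an engineer would, in place of code of your own. Each camera call takes 0.05 s, during which the arm holds its last target. There are 200 camera calls.

### The job

Draw the bolt of the tool chest fully back, raise the lid, and press the stay's knuckle through until the folding stay is locked and the lid stands up by itself. Then put the small wooden plane away in the chest's wide empty compartment, set down (not dropped) flat on its sole, and leave the lid standing on its locked stay and the other things on the bench where they lie.

Things in the scene. Friction and masses are not known exactly. Their poses are not given: they have to be found in the camera images.
- chest: Low wooden tool chest fixed to the bench, 200 (its x) by 220 (its y) by 100 high; walls 10. Origin: centre of its underside. It stands side-on to the robot: x points from its front (lip side, the robot's right) to its hinged rear (the robot's left), y to its end nearest the robot, z up. Its lid overhangs the front wall by 30. Within, a divider leaves a narrow full bay at -y and a wide empty one at +y.
- bolt (a joint): Steel slide bolt on the chest's +y end (nearest the robot) that holds the lid shut while it lies over it: 0 = shut (tongue 18 mm over the lid), 0.030 = fully back (the lid is free from about 0.020). It slides to chest +y against 1.5 N of friction and stays where it is left.
- bolt_knob (a point): Top centre of the bolt's upright steel knob, 16 in diameter and 34 high, standing on the flat bolt; shut, it lies at chest (-50, 130, 155) mm. The lid's top is 43 mm and the bolt's flat top 34 mm below this point.
- lid (a joint): Angle of the lid: 0 = shut, positive = raised, about the hinge along chest y at chest x = 100, z = 100 mm. The lid is a flat wooden board 12 thick, 220 wide, 230 long from the hinge to the lip's edge, 0.5 kg (varies). The stay stops it at 1.36. The stiff hinge holds it where it is left above about 1.1; lower down it falls shut.
- lid_lip (a point): Middle of the lower front edge of the lid's lip (lid shut: chest (-130, 0, 100) mm). It moves with the lid on an arc of radius 230 mm about the hinge. A finger can go under the lip.
- stay (a joint): Unfolding of the steel folding stay on the chest's -y end (farthest from the robot): 0 = folded (lid shut), 2.69 = its two 69 mm links in line (lid at its highest, 1.36), 2.91 = against its stop, past the line: locked, the lid rests on it at about 1.34. With the lid raised to 1.15 it reads about 1.8. It does not lock by itself: the knuckle must be pressed forwards and down (chest +x, -z) through the line. A press of under 10 N does it and raises the lid the last bit.
- stay_knob (a point): Middle of the free length of the stay's knuckle: a round steel stud 20 in diameter along chest y, centred at the joint between the two links. The stud's free part reaches 9 mm to either side of this point along y; the point lies 32 mm outside the chest's end wall. It turns with the lower link about a pin at chest x = 10, z = 75 mm. Locked, it stands at chest (55, -142, 128) mm.
- plane_c (a point): Centre (half-way up the wooden body) of the small wooden plane, loose on the bench right of the chest: body 110 long (its x) by 40 wide (its y) by 36 high, 0.3 kg (varies), with a slanted steel blade and wedge on top (its top 60 mm above the sole) and a small round dark knob on top at its +x end. z up; sole flat on the bench. Take it across its width.
- bay (a point): Centre of the floor of the chest's wide empty compartment, at its end nearest the robot, 180 (x) by 125 (y), floor 65 below the rim: chest (0, 38, 35) mm; its axes are the chest's. The other, narrow compartment holds gouges.
- mallet: Big wooden mallet left of the chest, head 75 x 120 x 90, round handle 200; origin under the head's centre. Bystander.
- sanding_c (a point): Centre of the plain cork sanding block, 100 x 45 x 32, right of the chest near the plane; nothing on top of it. Bystander.
- jar: Glass jar with steel cap, 70 in diameter, 100 high; origin at its foot. Bystander.
- glue: White glue bottle, 52 in diameter, 150 high; origin at its foot. Bystander.
- offcut: Flat wood offcut 160 x 50 x 22 lying beyond the chest. Bystander.
- chisel: Turnscrew with a wooden handle, 200 long, lying front left of the chest. Bystander.
Mind the look-alikes: they are no part of the job. What is shaped like the part that bears plane_c but pink is not meant.

How it is judged:
On the way, in this order (a step that is already met when the one before it is completed fails the run):
1. the bolt is drawn back (value of joint bolt above 0.022 m), for 0.1 s.
2. the lid is raised (value of joint lid above 1 rad), for 0.1 s.
3. the stay is locked past its line and the lid stands on it, untouched (value of joint lid above 1.25 rad and value of joint stay above 2.78 rad and contact force between each of the arm, the fingers and chest below 0.2 N), for 0.3 s.
4. the plane is in the wide compartment, flat on its floor (z of plane_c in the frame of chest between 0.045 and 0.06 m and angle between plane_c's own z axis and vertical below 0.12 rad and x of plane_c in the frame of chest between -0.075 and 0.075 m and y of plane_c in the frame of chest between -0.01 and 0.085 m), for 0.2 s.
At the end, for the whole second after the job is handed in: The lid stands open (joint above 1.25) with its stay locked (joint above 2.78, past the line at 2.69), the bolt is back (above 0.020), and the plane lies still, released, sole down (within 0.12 rad) on the floor of the wide compartment; nothing else has been shifted (all of step 4 and value of joint lid above 1.25 rad and value of joint stay above 2.78 rad and linear speed of plane below 0.02 m/s and value of joint bolt above 0.02 m); the robot touches nothing.
It fails at once if another loose thing on the bench is shifted by more than 4 cm (distance of any of mallet, sanding_c, jar, glue, offcut, chisel from where it was at the start of the episode above 0.04 m).
It fails at once if the plane is dropped or flung into the compartment (moves faster than 0.5 m/s inside it) (linear speed of plane above 0.5 m/s and z of plane_c in the frame of chest below 0.115 m and x of plane_c in the frame of chest between -0.075 and 0.075 m and y of plane_c in the frame of chest between -0.01 and 0.085 m).
It also fails if it takes over 72 s, if anything falls off the work surface, if the arm or the gripper's body presses on something with over 40 N, if the wrist force passes 120 N, or if a joint passes its speed limit or range.

## Working session

There is one attempt and no reset: what is moved stays moved. The work goes in short steps, Python scripts to look and compute and a shell command to move; the robot and the scene stay as the last step left them, time stands still between calls to the robot, and variables do not carry over. Pictures are saved under pics/ and viewed, at most 10 in all, crops included, and the job is handed in when it is done.

```bash
mkdir -p pics; cat > h.py <<'E'
import numpy as np, cv2
from station import manip
from scipy.spatial.transform import Rotation as R
def rot(a):
    a=np.array(a,float)
    return a if a.shape==(3,3) else R.from_quat(a).as_matrix()
def world(m,u,v,depth):
    u=np.asarray(u,float);v=np.asarray(v,float)
    x=(u-m['cx'])/m['fx'];y=(v-m['cy'])/m['fy'];a,b=x.copy(),y.copy()
    for _ in range(20):
        s=1+m['k1']*(a*a+b*b);a=x/s;b=y/s
    d=np.stack([a,-b,-np.ones_like(a)],-1)@rot(m['attitude']).T
    return np.array(m['origin'])+d*np.asarray(depth)[...,None] if depth is not None else (np.array(m['origin']),d)
def cloud(m,D):
    v,u=np.mgrid[0:D.shape[0],0:D.shape[1]]
    return world(m,u,v,D)
E
python3 - <<'E'
from h import *
for n in ("scene","side"):
    m=manip.camera_model(n);p,d=manip.snapshot(n)
    np.savez(n+'.npz',p=p,d=d,P=cloud(m,d));print(n,m)
    cv2.imwrite(f'pics/{n}0.png',p[...,::-1])
print(manip.sense())
E
```

```text
scene {'fx': 461.8526190644528, 'fy': 461.8526190644528, 'cx': 283.24081521532236, 'cy': 209.32138714477028, 'k1': -0.07576953063660684, 'origin': array([ 1.37897586, -0.35844661,  1.05172042]), 'attitude': array([0.30466263, 0.18987534, 0.50925737, 0.78216684])}
side {'fx': 526.029742254914, 'fy': 526.029742254914, 'cx': 279.76087032640856, 'cy': 208.62446589387935, 'k1': -0.036964769310962854, 'origin': array([0.39004886, 0.88806656, 1.21240321]), 'attitude': array([-0.04527159,  0.34211248,  0.93243008, -0.10716193])}
{'t': 0.1, 'q': array([ 9.59494637e-01,  5.28395945e-01,  1.43376807e+00,  6.54920815e-06,
        1.18140524e+00, -1.78499084e-01]), 'qd': array([ 0.00195542, -0.00111548, -0.00290321,  0.00023186,  0.00040684,
       -0.00083071]), 'tau': array([-7.26628168e-04, -4.43305886e+01, -1.78585982e+01, -2.10457788e-04,
        3.92184797e-03,  8.32332432e-06]), 'tcp_pos': array([0.26181507, 0.56696798, 0.3030193 ]), 'tool_rot': array([ 2.14717370e-01,  9.76675726e-01, -9.11074923e-04, -3.83012132e-04]), 'force': array([0.43875757, 0.0849069 , 0.37168865]), 'ft_torque': array([0.03318977, 0.01915664, 0.03759485]), 'gripper_force': 0.0, 'finger_gap': 1.002867034582654}
```

View pics/scene0.png

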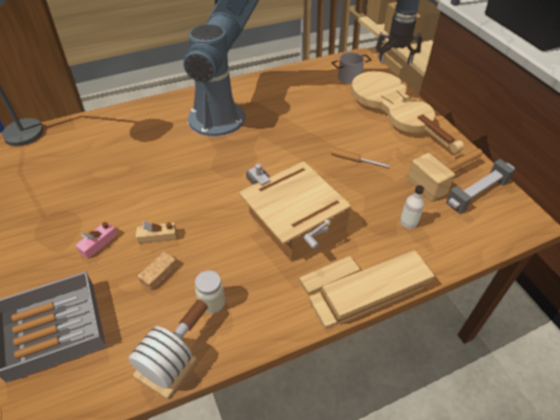

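View pics/side0.png

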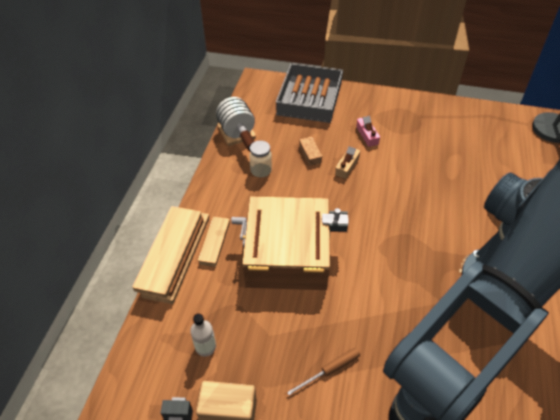

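The scene view shows the chest at (295,205), with the bolt at (260,177) and the stay at (318,232). Plane candidates are wooden (156,232), pink decoy (97,240) and cork block (157,269); I choose the wooden one. The side view shows the wooden plane at (347,163), the bolt knob at (337,213) and the stay at (240,228).

```bash
python3 - <<'E'
from h import *
for n,c in (("scene",(295,205)),("side",(290,235))):
    z=np.load(n+'.npz');P=z['P'];d=z['d'];p=z['p']
    m=((abs(P[...,2]-.112)<.008)&(d>0)).astype(np.uint8)
    m=cv2.morphologyEx(m,cv2.MORPH_OPEN,np.ones((5,5)))
    k,l=cv2.connectedComponents(m);s=l==l[c[1],c[0]]
    r=cv2.minAreaRect((P[s][:,:2]*1000).astype(np.float32));print(n,'lid',s.sum(),r,cv2.boxPoints(r).round().tolist(),np.median(P[s][:,2]))
    # things at right: low objects
    for nm,(u,v),zr in (('plane',(156,232) if n=='scene' else (347,163),(.012,.08)),('sand',(157,269) if n=='scene' else (311,152),(.012,.05))):
        m=((P[...,2]>zr[0])&(P[...,2]<zr[1])&(d>0)).astype(np.uint8);k,l=cv2.connectedComponents(m);s=l==l[v,u]
        r=cv2.minAreaRect((P[s][:,:2]*1000).astype(np.float32));print(n,nm,s.sum(),r,np.percentile(P[s][:,2],[50,99]))
        if nm=='plane':
            for a,b in((.028,.042),(.045,.07)):
                t=s&(P[...,2]>a)&(P[...,2]<b);r=cv2.minAreaRect((P[t][:,:2]*1000).astype(np.float32));print('  slab',a,t.sum(),r,cv2.boxPoints(r).round().tolist(),P[t].mean(0))
            dk=s&(p.sum(-1)<200);print('dark',P[dk][:,:].mean(0),dk.sum())
    m=((P[...,2]>.14)&(P[...,2]<.17)&(d>0));
    u=np.argwhere(m); q=u[(abs(u[:,1]-(258 if n=='scene' else 337))<25)&(abs(u[:,0]-(177 if n=='scene' else 213))<25)]
    K=P[q[:,0],q[:,1]];print('knob',len(K),K.mean(0) if len(K) else '',K[:,2].max() if len(K) else '')
p=np.load('scene.npz')['p'];a=cv2.resize(p[190:310,60:220],None,fx=4,fy=4,interpolation=3)
cv2.imwrite('pics/crop.png',a[...,::-1])
E
```

```text
scene lid 4804 ((587.904541015625, 48.404380798339844), (231.86497497558594, 239.2816619873047), 10.755302429199219) [[452.0, 144.0], [496.0, -91.0], [724.0, -48.0], [679.0, 188.0]] 0.11256129026175044
scene plane 650 ((474.0531311035156, -338.4499206542969), (108.88301086425781, 47.18079376220703), 73.78929138183594) [0.0356156  0.06244283]
  slab 0.028 343 ((472.871826171875, -338.1810607910156), (108.58695983886719, 45.12713623046875), 73.55174255371094) [[436.0, -384.0], [479.0, -397.0], [510.0, -292.0], [467.0, -280.0]] [ 0.47974286 -0.33995858  0.03537686]
  slab 0.045 138 ((478.00091552734375, -330.5322570800781), (77.68800354003906, 29.326696395874023), 71.56102752685547) [[452.0, -363.0], [480.0, -372.0], [504.0, -298.0], [476.0, -289.0]] [ 0.47415017 -0.34055945  0.05326711]
dark [ 0.49034363 -0.29894373  0.0486454 ] 4
scene sand 672 ((600.71923828125, -366.9853515625), (49.259246826171875, 99.57533264160156), 31.11324691772461) [0.03198306 0.0375932 ]
knob 35 [ 0.46584471 -0.0150328   0.15099615] 0.15774487857319763
side lid 5585 ((582.9932861328125, 45.35986328125), (219.
[... 276 characters left out ...]
2]
  slab 0.028 212 ((471.9739074707031, -334.6965026855469), (112.4780502319336, 42.684326171875), 74.55107879638672) [[436.0, -383.0], [478.0, -395.0], [508.0, -286.0], [466.0, -275.0]] [ 0.4706125  -0.32052527  0.03465059]
  slab 0.045 100 ((476.0025329589844, -328.9054260253906), (80.81439208984375, 25.74867057800293), 70.41641998291016) [[450.0, -363.0], [475.0, -371.0], [502.0, -295.0], [477.0, -287.0]] [ 0.47037826 -0.33903599  0.05207734]
dark [ 0.47092299 -0.31805097  0.03894921] 48
side sand 377 ((598.3816528320312, -364.70458984375), (48.390830993652344, 105.41424560546875), 31.03268051147461) [0.02933784 0.03643379]
knob 40 [ 0.46159829 -0.01110147  0.14982618] 0.1570486148130863
```

View pics/crop.png

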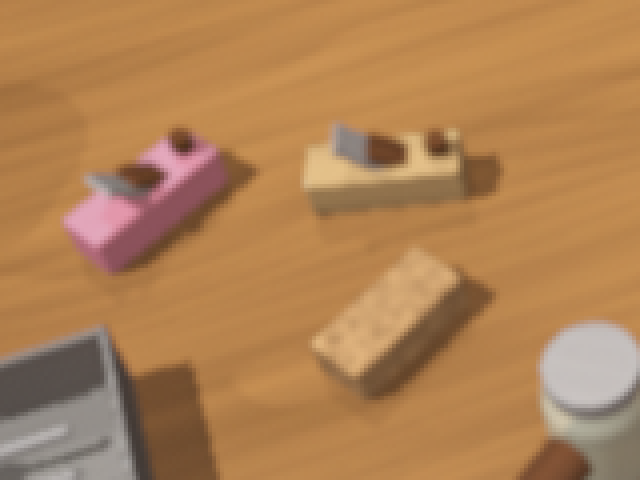

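The crop confirms it: the natural-wood plane with blade, wedge and knob is at (383,170), with the pink one to its left and cork block below. Next I move to the bolt: turn first, then slide in chest axes (tool x = chest y, tool y = chest x).

```bash
cat > where.py <<'E'
from h import *
import json
C=np.array([.583,.058,0]);ex=np.array([-.186,.983,0]);ex/=np.linalg.norm(ex);ez=np.array([0,0,1.]);ey=np.cross(ez,ex)
M=np.stack([ex,ey,ez])  # world->chest
if __name__=='__main__':
    s=manip.sense();Rt=rot(s['tool_rot'])
    open('log.txt','a').write(json.dumps([list(s['q']),list(s['tcp_pos']),Rt.tolist()])+'\n')
    print('t',round(s['t'],2),'q',s['q'].round(3),'gap',round(s['finger_gap'],2),'F',(M@s['force']).round(1),'grip',round(s['gripper_force'],1))
    print('chest tcp',(M@(s['tcp_pos']-C)*1000).round(1),'tip',(M@(s['tcp_pos']+.073*Rt[:,2]-C)*1000).round(1),'tool axes in chest (cols)\n',(M@Rt).round(3))
E
python3 where.py
python3 -m crank '[{"dp":[0,0,0],"delta_rot":[0,0,-0.0197],"fingers":1},{"dp":[0,0,0],"delta_rot":[0,0,-0.0197],"fingers":1},{"dp":[0,0,0],"delta_rot":[0,0,-0.0197],"fingers":1},{"dp":[0,0,0],"delta_rot":[0,0,-0.0197],"fingers":1},{"dp":[0,0,0],"delta_rot":[0,0,-0.0197],"fingers":1},{"dp":[0,0,0],"delta_rot":[0,0,0],"fingers":0}]'
python3 where.py
```

```text
t 0.1 q [ 0.959  0.528  1.434  0.     1.181 -0.178] gap 1.0 F [ 0.  -0.4  0.4] grip 0.0
chest tcp [559.8 221.  303. ] tip [559.7 221.1 230. ] tool axes in chest (cols)
 [[ 0.581  0.814 -0.001]
 [ 0.814 -0.581  0.001]
 [ 0.    -0.002 -1.   ]]
t: 0.6
tcp_pos: [0.2619, 0.5671, 0.3034]
tool_rot: [-0.094, 0.996, -0.0, -0.0]
force: [-0.3, 0.6, -0.7]
finger_gap: 0.886
gripper_force: 0.0
t 0.6 q [ 0.96   0.528  1.433 -0.     1.181 -0.799] gap 0.89 F [ 0.6  0.2 -0.7] grip 0.0
chest tcp [559.9 220.8 303.4] tip [559.9 220.9 230.4] tool axes in chest (cols)
 [[-0.001  1.    -0.001]
 [ 1.     0.001  0.001]
 [ 0.001 -0.001 -1.   ]]
```

```bash
python3 -m crank '[{"dp":[-0.0114,-0.0763,0],"delta_rot":[0,0,0],"fingers":0},{"dp":[-0.0114,-0.0763,0],"delta_rot":[0,0,0],"fingers":0},{"dp":[-0.0114,-0.0763,0],"delta_rot":[0,0,0],"fingers":0},{"dp":[-0.0114,-0.0763,0],"delta_rot":[0,0,0],"fingers":0},{"dp":[-0.0114,-0.0763,0],"delta_rot":[0,0,0],"fingers":0},{"dp":[-0.0114,-0.0763,0],"delta_rot":[0,0,0],"fingers":0},{"dp":[-0.0114,-0.0763,0],"delta_rot":[0,0,0],"fingers":0},{"dp":[-0.0114,-0.0763,0],"delta_rot":[0,0,0],"fingers":0},{"dp":[-0.0114,-0.0763,0],"delta_rot":[0,0,0],"fingers":0},{"dp":[-0.0114,-0.0763,0],"delta_rot":[0,0,0],"fingers":0},{"dp":[-0.0114,-0.0763,0],"delta_rot":[0,0,0],"fingers":0},{"dp":[-0.0114,-0.0763,0],"delta_rot":[0,0,0],"fingers":0}]' >/dev/null; python3 where.py
python3 -m crank '[{"dp":[-0.0114,-0.0763,0],"delta_rot":[0,0,0],"fingers":0},{"dp":[-0.0114,-0.0763,0],"delta_rot":[0,0,0],"fingers":0},{"dp":[-0.0114,-0.0763,0],"delta_rot":[0,0,0],"fingers":0},{"dp":[-0.0114,-0.0763,0],"delta_rot":[0,0,0],"fingers":0},{"dp":[0,0,0],"delta_rot":[0,0,0],"fingers":0}]' >/dev/null; python3 where.py
python3 - <<'E'
from h import *
from where import M,C
m=manip.camera_model('wrist');p,d=manip.snapshot('wrist');P=(cloud(m,d)-C)@M.T*1000
cv2.imwrite('pics/w1.png',p[...,::-1])
k=(P[...,2]>150)&(P[...,2]<159)&(abs(P[...,1]-130)<35)&(abs(P[...,0]+50)<35)&(d>0)
print(k.sum(),P[k].mean(0),P[k].min(0),P[k].max(0))
E
```

```text
t 1.6 q [ 0.042  0.27   1.89   0.     0.981 -1.712] gap 0.5 F [ 0.2 -1.6 -0.5] grip 0.0
chest tcp [100.5 152.9 304. ] tip [100.5 152.8 231. ] tool axes in chest (cols)
 [[ 0.004  1.     0.   ]
 [ 1.    -0.004 -0.   ]
 [-0.     0.    -1.   ]]
t 2.02 q [-0.284  0.316  1.814 -0.003  1.005 -2.03 ] gap 0.5 F [ 0.6 -0.1 -0.4] grip 0.0
chest tcp [-57.1 127.6 304.4] tip [-57.4 127.3 231.4] tool axes in chest (cols)
 [[ 0.011  1.    -0.005]
 [ 1.    -0.011 -0.004]
 [-0.004 -0.005 -1.   ]]
438 [-49.65106354 133.1782727  154.52948957] [-57.06174344 124.94401885 150.03400897] [-41.64015231 140.55312449 156.95351564]
```

View pics/w1.png

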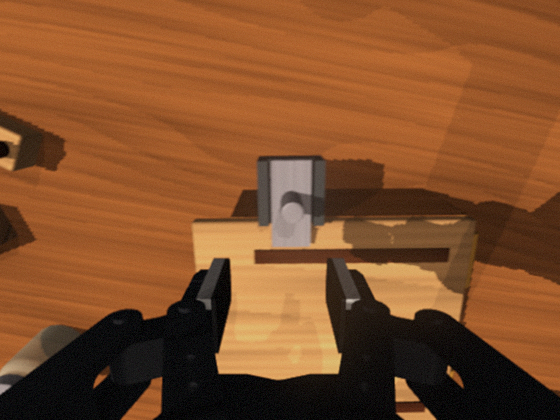

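The wrist view shows the knob at (291,208) on the bolt, in line with the open fingers. It lies at chest (-49.7,133,155), as expected.

```bash
python3 -m crank '[{"dp":[0.0112,0.0148,0],"delta_rot":[0,0,0],"fingers":0},{"dp":[0,0,0.05],"delta_rot":[0,0,0],"fingers":0},{"dp":[0,0,0.05],"delta_rot":[0,0,0],"fingers":0},{"dp":[0,0,0.05],"delta_rot":[0,0,0],"fingers":0},{"dp":[0,0,0.05],"delta_rot":[0,0,0],"fingers":0},{"dp":[0,0,0.006],"delta_rot":[0,0,0],"fingers":0},{"dp":[0,0,0],"delta_rot":[0,0,0],"fingers":-1},{"dp":[0,0,0],"delta_rot":[0,0,0],"fingers":-1},{"dp":[0,0,0],"delta_rot":[0,0,0],"fingers":-1},{"dp":[0,0,0],"delta_rot":[0,0,0],"fingers":-1},{"dp":[0,0,0],"delta_rot":[0,0,0],"fingers":-1},{"dp":[0,0,0],"delta_rot":[0,0,0],"fingers":-1}]' 25 >/dev/null; python3 where.py
```

```text
t 3.07 q [-0.27   0.481  1.942 -0.017  0.718 -2.021] gap 0.18 F [-27.5   9.5 -13.8] grip 26.9
chest tcp [-47.4 137.2 201.3] tip [-48.2 137.5 128.3] tool axes in chest (cols)
 [[-0.005  1.    -0.01 ]
 [ 1.     0.005  0.004]
 [ 0.004 -0.01  -1.   ]]
```

```bash
python3 -m crank '[{"dp":[0.006,-0.003,0],"delta_rot":[0,0,0],"fingers":-1},{"dp":[0.008,0,0],"delta_rot":[0,0,0],"fingers":-1},{"dp":[0.008,0,0],"delta_rot":[0,0,0],"fingers":-1},{"dp":[0.008,0,0],"delta_rot":[0,0,0],"fingers":-1},{"dp":[0.008,0,0],"delta_rot":[0,0,0],"fingers":-1},{"dp":[0.008,0,0],"delta_rot":[0,0,0],"fingers":-1},{"dp":[0.008,0,0],"delta_rot":[0,0,0],"fingers":-1},{"dp":[0.006,0,0],"delta_rot":[0,0,0],"fingers":-1},{"dp":[0,0,0],"delta_rot":[0,0,0],"fingers":-1},{"dp":[0,0,0],"delta_rot":[0,0,0],"fingers":-1}]' >/dev/null; python3 where.py;  python3 -m crank '[{"dp":[0,0,0],"delta_rot":[0,0,0],"fingers":0},{"dp":[0,0,0],"delta_rot":[0,0,0],"fingers":0},{"dp":[0,0,0],"delta_rot":[0,0,0],"fingers":0},{"dp":[0,0,-0.05],"delta_rot":[0,0,0],"fingers":0},{"dp":[0,0,-0.08],"delta_rot":[0,0,0],"fingers":0},{"dp":[0,0,-0.08],"delta_rot":[0,0,0],"fingers":-1},{"dp":[0,0,0],"delta_rot":[0,0,0],"fingers":-1}]' >/dev/null; python3 where.py
python3 - <<'E'
from h import *
from where import M,C
m=manip.camera_model('wrist');p,d=manip.snapshot('wrist');P=(cloud(m,d)-C)@M.T*1000
k=(P[...,2]>150)&(P[...,2]<159)&(abs(P[...,1]-155)<45)&(abs(P[...,0]+50)<35)&(d>0)
print(k.sum(),P[k].mean(0))
# kinematic fit
import json
from scipy.optimize import least_squares
L=[json.loads(l) for l in open('log.txt')]
E
cat > kin.py <<'E'
from h import *
import json
from scipy.optimize import least_squares
def fk(q,p):
    d,h,L1,a,L2,L3,s4,s6=p
    y=lambda t:R.from_euler('y',t); z=lambda t:R.from_euler('z',t)
    A=z(q[0]);B=A*y(q[1]);Cc=B*y(q[2]);D=Cc*z(np.sign(s4)*q[3]);E=D*y(q[4])
    pos=A.apply([0,d,h])+B.apply([0,0,L1])+Cc.apply([a,0,L2])+E.apply([0,0,L3])
    return pos,(E*z(np.sign(s6)*q[5])).as_matrix()
L=[json.loads(l) for l in open('log.txt')]
best=None
for s4 in(1,-1):
    f=lambda p:np.concatenate([fk(q,list(p)+[s4,1])[0]-np.array(x) for q,x,_ in L]+[fk(q,list(p)+[s4,1])[1][:,2]-np.array(r)[:,2] for q,_,r in L])
    r=least_squares(f,[.11,.3,.35,0,.4,.2])
    if best is None or r.cost<best[0]: best=(r.cost,list(r.x)+[s4,1])
P=best[1]
if __name__=='__main__':
    print(best); q,x,r=L[-1]; print(fk(q,P)[1].round(2),np.array(r).round(2))
E
python3 kin.py
```

```text
t 3.9 q [-0.302  0.456  2.008 -0.009  0.669 -2.056] gap 0.18 F [-18.7  -0.2 -20. ] grip 26.0
chest tcp [-48.  163.6 201.5] tip [-48.6 163.3 128.5] tool axes in chest (cols)
 [[-0.003  1.    -0.009]
 [ 1.     0.002 -0.005]
 [-0.005 -0.009 -1.   ]]
t 4.48 q [-2.980e-01  2.490e-01  1.889e+00  1.000e-03  9.870e-01 -2.056e+00] gap 0.23 F [-0.6 -0.3 -0.3] grip 0.0
chest tcp [-44.9 162.5 313. ] tip [-45.4 161.5 240. ] tool axes in chest (cols)
 [[-0.     1.    -0.007]
 [ 1.     0.    -0.014]
 [-0.014 -0.007 -1.   ]]
398 [-49.55134714 158.94007034 154.60634741]
(np.float64(2.499940238130864e-18), [np.float64(0.11100000008916323), np.float64(0.2741999683506914), np.float64(0.5880000040037503), np.float64(0.11410000222488903), np.float64(0.39169999984082005), np.float64(0.22409997063652082), 1, 1])
[[ 0.19 -0.98  0.01]
 [-0.98 -0.19 -0.  ]
 [ 0.01 -0.01 -1.  ]] [[-0.98 -0.19  0.01]
 [-0.19  0.98 -0.  ]
 [-0.01 -0.01 -1.  ]]
```

```bash
cat > ik.py <<'E'
from kin import fk,P
from where import *
lo=np.array([-3.08,-.75,.22,-1.43,0,-2.85]);hi=np.array([3.08,2.2,2.44,4.57,2.65,2.85])
R90=R.from_euler('z',np.pi/2).as_matrix()
C[:]=np.array([.583,.058,0])+.002*ey
def fkt(q):
    p,r=fk(q,P);return p,r@R90
def ik(p,Rt,q0):
    f=lambda q:np.concatenate([(fkt(q)[0]-p)*10,(fkt(q)[1]-Rt).ravel()])
    r=least_squares(f,np.clip(q0,lo+1e-3,hi-1e-3),bounds=(lo,hi));return r.x,np.linalg.norm(r.fun)
from scipy.optimize import least_squares
def pose(T,a,y):  # tip chest x,z (mm), pitch a below horizontal towards +x, tool x=chest y
    d=np.array([np.cos(a),0,-np.sin(a)]);tx=np.array([0,1.,0]);ty=np.cross(d,tx)
    Rt=M.T@np.stack([tx,ty,d],1);tcp=C+M.T@(np.array([T[0],y,T[1]])-73*d)/1000
    return tcp,Rt
def lift(th,a,off=0,s=20,t=14.5):
    E=np.array([100-230*np.cos(th),100+230*np.sin(th)]);d=np.array([np.cos(a),-np.sin(a)]);e=np.array([np.sin(a),np.cos(a)])
    return E-(t+off)*e+s*d
E
python3 - <<'E'
from ik import *
q0=manip.sense()['q']
print(fkt(q0)[1].round(2))
for y in (60,20,-20):
    print('y',y)
    q=q0.copy()
    for a in np.linspace(1.57,.5,6):
        q,e=ik(*pose((-200+40*(1.57-a),200-60*(1.57-a)),a,y),q); print('pre',round(a,2),q.round(2),round(e,4))
    for th in np.linspace(0,1.25,6):
        a=.5+th*.62;q,e=ik(*pose(lift(th,a),a,y),q);print(round(th,2),q.round(2),round(e,4))
z=np.load('scene.npz');
Pc=(z['P']-C)@M.T*1000
for n,(u,v) in dict(jarcap=(208,280),glue=(412,212),mallet=(431,173),offc=(320,275),flat=(380,285),clampish=(165,350)).items(): print(n,Pc[v,u].round())
E
```

```text
[[-0.98 -0.19  0.01]
 [-0.19  0.98 -0.  ]
 [-0.01 -0.   -1.  ]]
y 60
pre 1.57 [-0.46  0.5   1.58  0.    1.06 -2.21] 0.0
pre 1.36 [-0.53  0.56  1.53  0.17  1.19 -2.36] 0.0
pre 1.14 [-0.59  0.64  1.49  0.31  1.34 -2.47] 0.0
pre 0.93 [-0.64  0.73  1.44  0.42  1.49 -2.55] 0.0
pre 0.71 [-0.68  0.83  1.4   0.51  1.63 -2.6 ] 0.0
pre 0.5 [-0.7   0.94  1.35  0.6   1.77 -2.64] 0.0
0.0 [-0.67  1.    1.42  0.61  1.65 -2.69] 0.0
0.25 [-0.64  0.85  1.47  0.57  1.58 -2.62] 0.0
0.5 [-0.59  0.69  1.52  0.52  1.52 -2.53] 0.0
0.75 [-0.51  0.55  1.56  0.46  1.46 -2.42] 0.0
1.0 [-0.39  0.43  1.58  0.38  1.4  -2.27] 0.0
1.25 [-0.25  0.35  1.6   0.28  1.34 -2.09] 0.0
y 20
pre 1.57 [-0.42  0.55  1.49  0.    1.1  -2.17] 0.0
pre 1.36 [-0.49  0.6   1.44  0.18  1.24 -2.31] 0.0
pre 1.14 [-0.55  0.68  1.4   0.32  1.38 -2.42] 0.0
pre 0.93 [-0.6   0.76  1.35  0.44  1.52 -2.49] 0.0
pre 0.71 [-0.64  0.86  1.31  0.54  1.66 -2.54] 0.0
pre 0.5 [-0.66  0.97  1.26  0.64  1.8  -2.58] 0.0
0.0 [-0.63  1.03  1.33  0.65  1.68 -2.63] 0.0
0.25 [-0.6   0.88  1.38  0.6   1.62 -2.56] 0.0
0.5 [-0.54  0.73  1.43  0.54  1.55 -2.47] 0.
[... 189 characters left out ...]
2.14] 0.0
pre 1.36 [-0.45  0.65  1.34  0.18  1.28 -2.27] 0.0
pre 1.14 [-0.51  0.72  1.3   0.33  1.42 -2.37] 0.0
pre 0.93 [-0.56  0.8   1.25  0.46  1.56 -2.43] 0.0
pre 0.71 [-0.6   0.9   1.21  0.57  1.7  -2.48] 0.0
pre 0.5 [-0.62  1.    1.17  0.68  1.83 -2.51] 0.0
0.0 [-0.59  1.06  1.23  0.69  1.72 -2.56] 0.0
0.25 [-0.56  0.91  1.28  0.63  1.65 -2.5 ] 0.0
0.5 [-0.51  0.77  1.33  0.56  1.59 -2.41] 0.0
0.75 [-0.43  0.64  1.37  0.48  1.52 -2.31] 0.0
1.0 [-0.32  0.54  1.39  0.39  1.46 -2.17] 0.0
1.25 [-0.19  0.46  1.4   0.28  1.4  -2.01] 0.0
jarcap [-340.  -95.   97.]
glue [ 258. -206.   74.]
mallet [ 407. -135.   94.]
offc [ -67. -200.   20.]
flat [  15. -334.   70.]
clampish [-508. -211.  113.]
```

```bash
cat > rows.py <<'E'
from ik import *
def rows(goals,start=None):
    """goals: list of (tcp,R,n); prints rounded rows, with rounding fed back"""
    s=manip.sense();p,Rc=(s['tcp_pos'],rot(s['tool_rot'])) if start is None else start
    q=s['q'];k=0
    for tcp,Rt,n in goals:
        p0,R0=p.copy(),Rc.copy();rv=R.from_matrix(R0.T@Rt).as_rotvec()
        for i in range(1,n+1):
            pg=p0+(tcp-p0)*i/n;Rg=R0@R.from_rotvec(rv*i/n).as_matrix()
            dp=(Rc.T@(pg-p)/.5).round(3)+0.;dr=(R.from_matrix(Rc.T@Rg).as_rotvec()/2/np.pi).round(4)+0.
            p=p+Rc@dp*.5;Rc=Rc@R.from_rotvec(dr*2*np.pi).as_matrix()
            qn,e=ik(p,Rc,q);w='' if max(abs(qn-q)*12)<1.9 and e<1e-3 and np.linalg.norm(dp)<.083 and np.linalg.norm(dr)<.0198 else f'  !! {max(abs(qn-q)*12):.2f} {e:.4f} {np.linalg.norm(dp):.3f} {np.linalg.norm(dr):.4f}'
            q=qn;k+=1;print(k,dp.tolist(),dr.tolist(),w)
    return p,Rc
E
python3 - <<'E'
from rows import *
a=.5;T=lift(0,a,off=8)
print(T)
e=rows([(*pose((-230,190),a,20),12)]);print('--')
e=rows([(*pose((T[0]-65,T[1]),a,20),4),(*pose((T[0],T[1]),a,20),4)],e)
E
```

```text
[-123.23542338   70.66588159]
1 [-0.023, -0.042, 0.015] [-0.0143, 0.0001, 0.0001] 
2 [-0.024, -0.042, 0.011] [-0.0142, 0.0001, 0.0] 
3 [-0.023, -0.044, 0.007] [-0.0143, 0.0002, 0.0001] 
4 [-0.024, -0.043, 0.003] [-0.0143, 0.0001, 0.0001] 
5 [-0.024, -0.044, -0.001] [-0.0142, 0.0001, 0.0001] 
6 [-0.023, -0.044, -0.005] [-0.0143, 0.0001, 0.0] 
7 [-0.024, -0.043, -0.009] [-0.0143, 0.0001, 0.0001] 
8 [-0.023, -0.042, -0.013] [-0.0142, 0.0001, 0.0001] 
9 [-0.024, -0.041, -0.016] [-0.0143, 0.0002, 0.0001] 
10 [-0.024, -0.039, -0.02] [-0.0143, 0.0001, 0.0] 
11 [-0.023, -0.038, -0.023] [-0.0142, 0.0001, 0.0001] 
12 [-0.024, -0.035, -0.027] [-0.0143, 0.0001, 0.0001] 
--
1 [0.0, -0.042, 0.047] [0.0, 0.0, 0.0]   !! 11.25 0.0000 0.063 0.0000
2 [0.0, -0.043, 0.047] [0.0, 0.0, 0.0] 
3 [0.0, -0.042, 0.047] [0.0, 0.0, 0.0] 
4 [0.0, -0.042, 0.047] [0.0, 0.0, 0.0] 
5 [0.0, 0.016, 0.028] [0.0, 0.0, 0.0] 
6 [0.0, 0.015, 0.029] [0.0, 0.0, 0.0] 
7 [0.0, 0.016, 0.028] [0.0, 0.0, 0.0] 
8 [0.0, 0.015, 0.029] [0.0, 0.0, 0.0]
```

```bash
python3 -m crank '[{"dp":[-0.023,-0.042,0.015],"delta_rot":[-0.0143,0.0001,0.0001],"fingers":-1},{"dp":[-0.024,-0.042,0.011],"delta_rot":[-0.0142,0.0001,0],"fingers":-1},{"dp":[-0.023,-0.044,0.007],"delta_rot":[-0.0143,0.0002,0.0001],"fingers":-1},{"dp":[-0.024,-0.043,0.003],"delta_rot":[-0.0143,0.0001,0.0001],"fingers":-1},{"dp":[-0.024,-0.044,-0.001],"delta_rot":[-0.0142,0.0001,0.0001],"fingers":-1},{"dp":[-0.023,-0.044,-0.005],"delta_rot":[-0.0143,0.0001,0],"fingers":-1},{"dp":[-0.024,-0.043,-0.009],"delta_rot":[-0.0143,0.0001,0.0001],"fingers":-1},{"dp":[-0.023,-0.042,-0.013],"delta_rot":[-0.0142,0.0001,0.0001],"fingers":-1},{"dp":[-0.024,-0.041,-0.016],"delta_rot":[-0.0143,0.0002,0.0001],"fingers":-1},{"dp":[-0.024,-0.039,-0.02],"delta_rot":[-0.0143,0.0001,0],"fingers":-1},{"dp":[-0.023,-0.038,-0.023],"delta_rot":[-0.0142,0.0001,0.0001],"fingers":-1},{"dp":[-0.024,-0.035,-0.027],"delta_rot":[-0.0143,0.0001,0.0001],"fingers":-1}]' >/dev/null; python3 where.py
python3 -m crank '[{"dp":[0,-0.042,0.047],"delta_rot":[0,0,0],"fingers":-1},{"dp":[0,-0.043,0.047],"delta_rot":[0,0,0],"fingers":-1},{"dp":[0,-0.042,0.047],"delta_rot":[0,0,0],"fingers":-1},{"dp":[0,-0.042,0.047],"delta_rot":[0,0,0],"fingers":-1},{"dp":[0,0,0],"delta_rot":[0,0,0],"fingers":-1}]' >/dev/null; python3 where.py
python3 - <<'E'
from h import *
p,d=manip.snapshot('scene');cv2.imwrite('pics/s2.png',cv2.resize(p[120:320,130:400],None,fx=2.9,fy=2.9,interpolation=3)[...,::-1])
E
```

```text
t 5.53 q [-0.726  0.964  1.106  0.621  1.972 -2.511] gap -0.0 F [-0.2 -0.8  1.6] grip 0.0
chest tcp [-294.1   24.7  216.7] tip [-229.6   25.1  182.4] tool axes in chest (cols)
 [[ 0.001  0.47   0.883]
 [ 1.    -0.01   0.005]
 [ 0.011  0.883 -0.47 ]]
t 5.95 q [-0.689  1.095  1.208  0.606  1.771 -2.619] gap 0.0 F [ 0.4  0.8 -0.6] grip 0.0
chest tcp [-246.2   28.5   92.4] tip [-181.6   29.3   58.4] tool axes in chest (cols)
 [[-0.001  0.467  0.884]
 [ 1.    -0.018  0.011]
 [ 0.021  0.884 -0.467]]
```

View pics/s2.png

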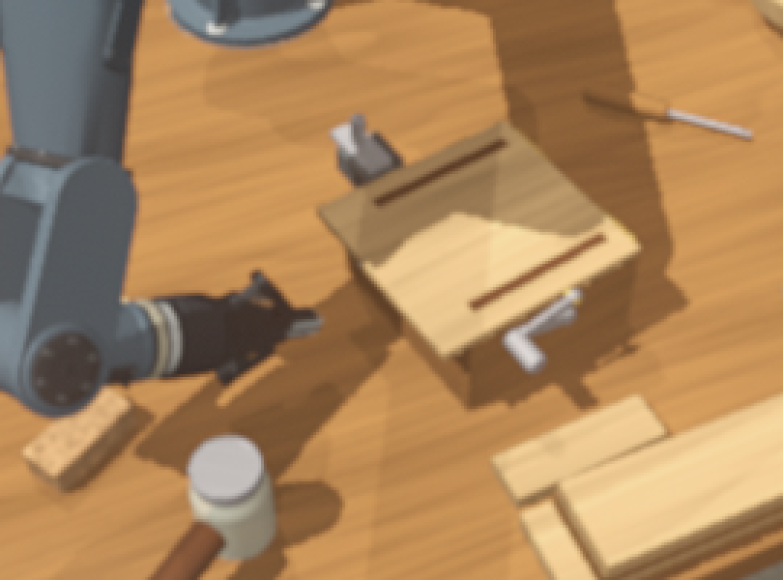

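The view shows the gripper at (270,330), clear of the sanding block and jar and facing the lip. The stay's stud is at (525,350), with its outer end free and the bolt back at (350,140). Next I go under the lip and lift.

```bash
python3 - <<'E'
from rows import *
A=lambda th:.5+th*.62
g=[(*pose(lift(0,.5,off=8),.5,20),5)]
for th in np.linspace(0,1.22,7): g.append((*pose(lift(th,A(th)),A(th),20),1 if th==0 else 4))
rows(g)
E
```

```text
1 [-0.002, 0.015, 0.02] [0.0004, -0.0003, -0.0005] 
2 [-0.002, 0.015, 0.019] [0.0004, -0.0003, -0.0004] 
3 [-0.002, 0.015, 0.02] [0.0004, -0.0002, -0.0005] 
4 [-0.003, 0.015, 0.019] [0.0004, -0.0003, -0.0005] 
5 [-0.002, 0.015, 0.019] [0.0004, -0.0003, -0.0004] 
6 [0.0, 0.016, 0.0] [0.0, 0.0, 0.0] 
7 [0.0, 0.025, -0.01] [0.005, 0.0, 0.0] 
8 [0.0, 0.025, -0.01] [0.005, 0.0, 0.0] 
9 [0.0, 0.024, -0.011] [0.005, 0.0, 0.0] 
10 [0.0, 0.024, -0.012] [0.0051, 0.0, 0.0] 
11 [0.0, 0.026, -0.008] [0.005, 0.0, 0.0] 
12 [0.0, 0.025, -0.009] [0.005, 0.0, 0.0] 
13 [0.0, 0.025, -0.01] [0.005, 0.0, 0.0] 
14 [0.0, 0.024, -0.01] [0.005, 0.0, 0.0] 
15 [0.0, 0.026, -0.006] [0.005, 0.0, 0.0] 
16 [0.0, 0.026, -0.008] [0.005, 0.0, 0.0] 
17 [0.0, 0.026, -0.008] [0.0051, 0.0, 0.0] 
18 [0.0, 0.025, -0.008] [0.005, 0.0, 0.0] 
19 [0.0, 0.026, -0.005] [0.005, 0.0, 0.0] 
20 [0.0, 0.027, -0.005] [0.005, 0.0, 0.0] 
21 [0.0, 0.026, -0.007] [0.005, 0.0, 0.0] 
22 [0.0, 0.026, -0.007] [0.0051, 0.0, 0.0] 
23 [0.0, 0.027, -0.003] [0.005, 0.0, 0.0] 
24 [0.0, 0.026, -0.003] [0.005, 0.0, 0.0] 
25 [0.0, 0.026, -0.005] [0.005, 0.0, 0.0] 
26 [0.0, 0.027, -0.005] [0.005, 0.0, 0.0] 
27 [0.0, 0.027, -0.001] [0.005, 0.0, 0.0] 
28 [0.0, 0.026, -0.002] [0.005, 0.0, 0.0] 
29 [0.0, 0.027, -0.002] [0.0051, 0.0, 0.0] 
30 [0.0, 0.026, -0.004] [0.005, 0.0, 0.0]
```

```bash
python3 -m crank '[{"dp":[-0.002,0.015,0.02],"delta_rot":[0.0004,-0.0003,-0.0005],"fingers":-1},{"dp":[-0.002,0.015,0.02],"delta_rot":[0.0004,-0.0003,-0.0005],"fingers":-1},{"dp":[-0.002,0.015,0.02],"delta_rot":[0.0004,-0.0003,-0.0005],"fingers":-1},{"dp":[-0.002,0.015,0.02],"delta_rot":[0.0004,-0.0003,-0.0005],"fingers":-1},{"dp":[-0.002,0.015,0.019],"delta_rot":[0.0004,-0.0003,-0.0005],"fingers":-1},{"dp":[0,0.016,0],"delta_rot":[0,0,0],"fingers":-1},{"dp":[0,0.025,-0.01],"delta_rot":[0.005,0,0],"fingers":-1},{"dp":[0,0.025,-0.01],"delta_rot":[0.005,0,0],"fingers":-1},{"dp":[0,0.024,-0.011],"delta_rot":[0.005,0,0],"fingers":-1},{"dp":[0,0.024,-0.012],"delta_rot":[0.005,0,0],"fingers":-1}]' >/dev/null; python3 where.py
python3 - <<'E'
from rows import *
p,d=manip.snapshot('side');Pc=(cloud(manip.camera_model('side'),d)-C)@M.T*1000
k=(abs(Pc[...,1]+70)<15)&(Pc[...,0]<90)&(Pc[...,0]>-135)&(Pc[...,2]>90)&(Pc[...,2]<400)&(d>0)
q=Pc[k];s=np.polyfit(100-q[:,0],q[:,2],1);print(k.sum(),s,np.arctan(s[0]))
E
```

```text
t 6.83 q [-0.605  0.897  1.374  0.606  1.621 -2.578] gap -0.0 F [ 0.3 -0.1 -4.4] grip 1.7
chest tcp [-178.4   21.5  168. ] tip [-119.8   21.1  124.6] tool axes in chest (cols)
 [[ 0.002  0.595  0.804]
 [ 1.     0.005 -0.006]
 [-0.008  0.804 -0.595]]
818 [  0.19300171 112.45182996] 0.19065746493202274
```

```bash
python3 -m crank '[{"dp":[0,0.026,-0.008],"delta_rot":[0.005,0,0],"fingers":-1},{"dp":[0,0.025,-0.009],"delta_rot":[0.005,0,0],"fingers":-1},{"dp":[0,0.025,-0.01],"delta_rot":[0.005,0,0],"fingers":-1},{"dp":[0,0.024,-0.01],"delta_rot":[0.005,0,0],"fingers":-1},{"dp":[0,0.026,-0.006],"delta_rot":[0.005,0,0],"fingers":-1},{"dp":[0,0.026,-0.008],"delta_rot":[0.005,0,0],"fingers":-1},{"dp":[0,0.026,-0.008],"delta_rot":[0.005,0,0],"fingers":-1},{"dp":[0,0.025,-0.008],"delta_rot":[0.005,0,0],"fingers":-1},{"dp":[0,0.026,-0.005],"delta_rot":[0.005,0,0],"fingers":-1},{"dp":[0,0.027,-0.005],"delta_rot":[0.005,0,0],"fingers":-1},{"dp":[0,0.026,-0.007],"delta_rot":[0.005,0,0],"fingers":-1},{"dp":[0,0.026,-0.007],"delta_rot":[0.005,0,0],"fingers":-1}]' >/dev/null; python3 where.py
python3 - <<'E'
from rows import *
A=lambda th:.5+th*.62
rows([(*pose(lift(th,A(th)),A(th),20),n) for th,n in((.95,3),(1.07,2),(1.18,2),(1.24,2))])
E
```

```text
t 7.88 q [-0.443  0.557  1.474  0.451  1.464 -2.33 ] gap -0.0 F [-2.3 -1.8 -2.9] grip 1.5
chest tcp [-100.6   21.8  306.7] tip [-62.1  21.  244.7] tool axes in chest (cols)
 [[ 0.004  0.849  0.528]
 [ 1.     0.002 -0.011]
 [-0.011  0.528 -0.849]]
1 [0.0, 0.024, -0.001] [0.0039, 0.0006, 0.0001] 
2 [0.0, 0.024, -0.002] [0.004, 0.0006, 0.0001] 
3 [0.0, 0.024, -0.003] [0.0039, 0.0006, 0.0001] 
4 [0.0, 0.031, -0.003] [0.0059, 0.0, 0.0] 
5 [0.0, 0.031, -0.004] [0.0059, 0.0, 0.0] 
6 [0.0, 0.029, -0.002] [0.0055, 0.0, 0.0] 
7 [0.0, 0.029, -0.003] [0.0054, 0.0, 0.0] 
8 [0.0, 0.016, -0.001] [0.003, 0.0, 0.0] 
9 [0.0, 0.016, -0.001] [0.0029, 0.0, 0.0]
```

```bash
python3 -m crank '[{"dp":[0,0.024,-0.001],"delta_rot":[0.004,0.0006,0],"fingers":-1},{"dp":[0,0.024,-0.002],"delta_rot":[0.004,0.0006,0],"fingers":-1},{"dp":[0,0.024,-0.003],"delta_rot":[0.004,0.0006,0],"fingers":-1},{"dp":[0,0.031,-0.003],"delta_rot":[0.006,0,0],"fingers":-1},{"dp":[0,0.031,-0.004],"delta_rot":[0.006,0,0],"fingers":-1},{"dp":[0,0.029,-0.002],"delta_rot":[0.0055,0,0],"fingers":-1},{"dp":[0,0.029,-0.003],"delta_rot":[0.0055,0,0],"fingers":-1},{"dp":[0,0.016,-0.001],"delta_rot":[0.003,0,0],"fingers":-1},{"dp":[0,0.016,-0.001],"delta_rot":[0.003,0,0],"fingers":-1},{"dp":[0,0,0],"delta_rot":[0,0,0],"fingers":-1}]' >/dev/null; python3 where.py
cat > lid.py <<'E'
from rows import *
def lid(n='side'):
    p,d=manip.snapshot(n);m=manip.camera_model(n);Pc=(cloud(m,d)-C)@M.T*1000
    k=(Pc[...,1]>-105)&(Pc[...,1]<-45)&(Pc[...,2]>150)&(Pc[...,2]<340)&(abs(Pc[...,0]-70)<90)&(d>0)
    q=Pc[k];s=np.polyfit(q[:,2],q[:,0],1);print('lid',k.sum(),np.pi/2-np.arctan(-s[0]) if 0 else np.pi/2+np.arctan(s[0])*-1, s)
    return p,d,Pc
E
python3 - <<'E'
from lid import *
lid('side');p,d,Pc=lid('scene')
cv2.imwrite('pics/s3.png',cv2.resize(p[100:300,200:400],None,fx=3,fy=3,interpolation=3)[...,::-1])
k=(Pc[...,1]<-112)&(Pc[...,1]>-160)&(abs(Pc[...,0])<90)&(Pc[...,2]>75)&(Pc[...,2]<200)&(d>0)
q=Pc[k];o=q[:,1]<-140;print(k.sum(),q[o].mean(0),q[o].min(0),q[o].max(0),np.argwhere(k)[o].mean(0))
E
```

```text
t 8.72 q [-0.218  0.403  1.503  0.283  1.368 -2.057] gap 0.0 F [0.3 0.5 0.2] grip 0.0
chest tcp [ -1.7  22.9 364.3] tip [ 20.1  23.1 294.7] tool axes in chest (cols)
 [[-0.006  0.954  0.298]
 [ 1.     0.005  0.003]
 [ 0.001  0.298 -0.954]]
lid 1640 1.9034832581655765 [ -0.34552981 149.71813542]
lid 522 1.8729876648744919 [ -0.31173891 131.06572302]
304 [  24.0248973  -150.60787623  147.69377183] [  15.52350781 -157.20118746  135.9368488 ] [  35.69277526 -140.35726111  155.47848254] [217.68333333 339.66666667]
```

View pics/s3.png

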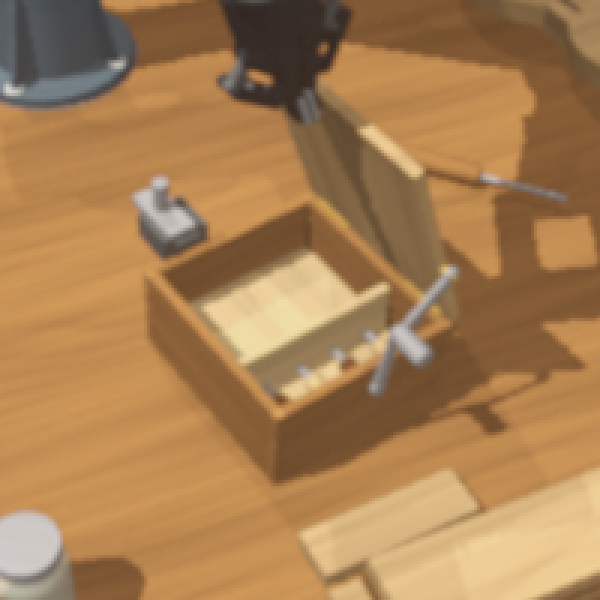

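The view shows the chest open with the lid leaning at about 1.24 rad. The stay's stud is at (412,342) in the crop, its outer end free, and matches the geometry: chest (24,143). I'll press end-on along the tool axis at 0.6 rad below horizontal.

```bash
python3 - <<'E'
from rows import *
a=.6;d=np.array([np.cos(a),-np.sin(a)]);e=np.array([np.sin(a),np.cos(a)])
tip=lambda s:d*s+e*134   # tip at coordinate s along d
y=-145
g=[(*pose((-70,300),1.27,0),3),(*pose((-60,230),a,-110),7),(*pose(tip(-61-10-30),a,y),3)]
E=rows(g);print(tip(-101),tip(-71),tip(-36))
for s in (-101,-71,-36): print(ik(*pose(tip(s),a,y),manip.sense()['q']))
E
```

```text
1 [-0.014, -0.055, -0.022] [0.0002, -0.0003, 0.0002] 
2 [-0.014, -0.056, -0.022] [0.0002, -0.0002, 0.0002] 
3 [-0.014, -0.055, -0.022] [0.0002, -0.0003, 0.0001] 
4 [-0.031, -0.016, 0.024] [-0.0152, 0.0, 0.0] 
5 [-0.032, -0.019, 0.023] [-0.0153, 0.0, 0.0] 
6 [-0.031, -0.02, 0.021] [-0.0152, 0.0, 0.0] 
7 [-0.032, -0.023, 0.019] [-0.0152, 0.0, 0.0] 
8 [-0.031, -0.024, 0.017] [-0.0153, 0.0, 0.0] 
9 [-0.032, -0.025, 0.014] [-0.0152, 0.0, 0.0001] 
10 [-0.031, -0.027, 0.012] [-0.0152, 0.0, 0.0] 
11 [-0.023, -0.015, 0.052] [0.0, 0.0, 0.0] 
12 [-0.024, -0.014, 0.053] [0.0, 0.0, 0.0] 
13 [-0.023, -0.015, 0.052] [0.0, 0.0, 0.0] 
[ -7.69680567 167.62386221] [ 17.06326278 150.68458801] [ 45.9500093  130.92210144]
(array([-0.35097365,  0.9572085 ,  1.07779086,  0.79574997,  1.69648204,
       -2.25649424]), np.float64(7.803470748150125e-14))
(array([-0.32332221,  0.96601983,  1.11228083,  0.80722517,  1.64879428,
       -2.27066077]), np.float64(6.137768231833427e-14))
(array([-0.29009493,  0.9789721 ,  1.14747088,  0.82328659,  1.59493583,
       -2.28607707]), np.float64(1.0861277205762875e-13))
```

```bash
python3 -m crank '[{"dp":[-0.014,-0.055,-0.022],"delta_rot":[0,0,0],"fingers":-1},{"dp":[-0.014,-0.056,-0.022],"delta_rot":[0,0,0],"fingers":-1},{"dp":[-0.014,-0.055,-0.022],"delta_rot":[0,0,0],"fingers":-1},{"dp":[-0.031,-0.016,0.024],"delta_rot":[-0.0152,0,0],"fingers":-1},{"dp":[-0.032,-0.019,0.023],"delta_rot":[-0.0153,0,0],"fingers":-1},{"dp":[-0.031,-0.02,0.021],"delta_rot":[-0.0152,0,0],"fingers":-1},{"dp":[-0.032,-0.023,0.019],"delta_rot":[-0.0152,0,0],"fingers":-1},{"dp":[-0.031,-0.024,0.017],"delta_rot":[-0.0153,0,0],"fingers":-1},{"dp":[-0.032,-0.025,0.014],"delta_rot":[-0.0152,0,0],"fingers":-1},{"dp":[-0.031,-0.027,0.012],"delta_rot":[-0.0152,0,0],"fingers":-1},{"dp":[0,0,0],"delta_rot":[0,0,0],"fingers":-1}]' >/dev/null; python3 where.py
python3 - <<'E'
from lid import *
a=.6;d=np.array([np.cos(a),-np.sin(a)]);e=np.array([np.sin(a),np.cos(a)])
tip=lambda s:d*s+e*134
p,D,Pc=lid('scene')
k=(Pc[...,1]<-140)&(Pc[...,1]>-160)&(abs(Pc[...,0])<90)&(Pc[...,2]>75)&(Pc[...,2]<165)&(D>0)
print(k.sum(),Pc[k].mean(0))
rows([(*pose(tip(-101),a,-145),4),(*pose(tip(-74),a,-145),2),(*pose(tip(-34),a,-145),8)])
E
```

```text
t 9.73 q [-0.435  0.892  1.081  0.762  1.807 -2.255] gap -0.0 F [ 0.   1.9 -2.7] grip 0.0
chest tcp [-122.6 -108.   260.6] tip [ -61.9 -107.5  220. ] tool axes in chest (cols)
 [[ 0.     0.555  0.832]
 [ 1.    -0.012  0.008]
 [ 0.014  0.832 -0.555]]
lid 521 1.87308456385374 [ -0.31184523 131.10100799]
58 [  24.47361333 -150.48770079  146.99208034]
1 [-0.018, -0.008, 0.038] [0.0003, -0.0003, -0.0003] 
2 [-0.018, -0.007, 0.037] [0.0003, -0.0004, -0.0004] 
3 [-0.018, -0.008, 0.038] [0.0003, -0.0003, -0.0003] 
4 [-0.018, -0.008, 0.038] [0.0004, -0.0003, -0.0004] 
5 [0.0, 0.0, 0.027] [0.0, 0.0, 0.0] 
6 [0.0, 0.0, 0.027] [0.0, 0.0, 0.0] 
7 [0.0, 0.0, 0.01] [0.0, 0.0, 0.0] 
8 [0.0, 0.0, 0.01] [0.0, 0.0, 0.0] 
9 [0.0, 0.0, 0.01] [0.0, 0.0, 0.0] 
10 [0.0, 0.0, 0.01] [0.0, 0.0, 0.0] 
11 [0.0, 0.0, 0.01] [0.0, 0.0, 0.0] 
12 [0.0, 0.0, 0.01] [0.0, 0.0, 0.0] 
13 [0.0, 0.0, 0.01] [0.0, 0.0, 0.0] 
14 [0.0, 0.0, 0.01] [0.0, 0.0, 0.0]
```

```bash
python3 -m crank '[{"dp":[-0.018,-0.008,0.038],"delta_rot":[0.0003,-0.0003,-0.0003],"fingers":-1},{"dp":[-0.018,-0.007,0.037],"delta_rot":[0.0003,-0.0004,-0.0004],"fingers":-1},{"dp":[-0.018,-0.008,0.038],"delta_rot":[0.0003,-0.0003,-0.0003],"fingers":-1},{"dp":[-0.018,-0.008,0.038],"delta_rot":[0.0003,-0.0003,-0.0003],"fingers":-1},{"dp":[0,0,0.027],"delta_rot":[0,0,0],"fingers":-1},{"dp":[0,0,0.02],"delta_rot":[0,0,0],"fingers":-1}]' >/dev/null; python3 where.py
python3 -m crank '[{"dp":[0,0,0.01],"delta_rot":[0,0,0],"fingers":-1},{"dp":[0,0,0.01],"delta_rot":[0,0,0],"fingers":-1},{"dp":[0,0,0.01],"delta_rot":[0,0,0],"fingers":-1},{"dp":[0,0,0.01],"delta_rot":[0,0,0],"fingers":-1},{"dp":[0,0,0.01],"delta_rot":[0,0,0],"fingers":-1}]' >/dev/null; python3 where.py
python3 -m crank '[{"dp":[0,0,0.01],"delta_rot":[0,0,0],"fingers":-1},{"dp":[0,0,0.01],"delta_rot":[0,0,0],"fingers":-1},{"dp":[0,0,0.01],"delta_rot":[0,0,0],"fingers":-1},{"dp":[0,0,0],"delta_rot":[0,0,0],"fingers":-1}]' >/dev/null; python3 where.py
```

```text
t 10.28 q [-0.325  0.952  1.106  0.805  1.658 -2.268] gap 0.0 F [ 0.8  1.1 -0.2] grip 0.0
chest tcp [ -45.7 -143.9  203.5] tip [  14.3 -144.1  162. ] tool axes in chest (cols)
 [[-0.004  0.57   0.822]
 [ 1.     0.01  -0.003]
 [-0.01   0.822 -0.57 ]]
t 10.7 q [-0.304  0.959  1.129  0.821  1.628 -2.278] gap -0.0 F [ 0.7  2.9 14. ] grip 5.4
chest tcp [ -26.8 -144.8  193.2] tip [  33.6 -145.2  152.1] tool axes in chest (cols)
 [[-0.003  0.564  0.826]
 [ 1.     0.013 -0.005]
 [-0.013  0.826 -0.563]]
t 11.03 q [-0.289  0.969  1.145  0.822  1.596 -2.285] gap -0.0 F [ 0.1  0.3 -1.1] grip 0.3
chest tcp [ -14.1 -144.6  179.5] tip [  45.9 -144.9  138. ] tool axes in chest (cols)
 [[-0.002  0.57   0.822]
 [ 1.     0.009 -0.004]
 [-0.009  0.822 -0.57 ]]
```

```bash
python3 - <<'E'
from lid import *
lid('side');p,d,Pc=lid('scene')
cv2.imwrite('pics/s4.png',cv2.resize(p[120:280,260:400],None,fx=3.7,fy=3.7,interpolation=3)[...,::-1])
E
```

```text
lid 1555 1.7931357066824003 [ -0.22607707 137.76301967]
lid 672 1.7657477793055731 [ -0.19745937 120.32542794]
```

View pics/s4.png

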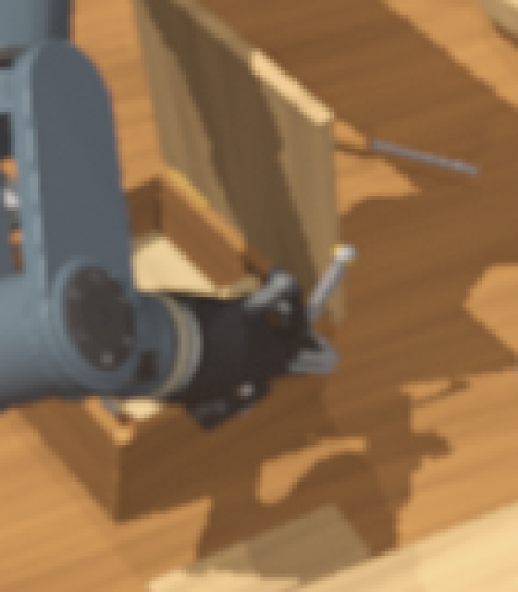

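The view shows the fingertip at the stud (320,357), and the lid now at about 1.35. I press a little farther to confirm the stop.

```bash
python3 -m crank '[{"dp":[0,-0.004,0.006],"delta_rot":[0,0,0],"fingers":-1},{"dp":[0,-0.004,0.006],"delta_rot":[0,0,0],"fingers":-1},{"dp":[0,0,0.006],"delta_rot":[0,0,0],"fingers":-1},{"dp":[0,0,0],"delta_rot":[0,0,0],"fingers":-1}]' >/dev/null; python3 where.py
```

```text
t 11.47 q [-0.287  0.975  1.147  0.825  1.588 -2.292] gap -0.01 F [-10.9   4.7  11.8] grip 7.5
chest tcp [ -12.6 -145.2  174.4] tip [  47.5 -145.6  132.9] tool axes in chest (cols)
 [[-0.001  0.569  0.822]
 [ 1.     0.011 -0.006]
 [-0.013  0.822 -0.569]]
```

```bash
python3 -m crank '[{"dp":[0,0,-0.02],"delta_rot":[0,0,0],"fingers":-1},{"dp":[0,0,-0.04],"delta_rot":[0,0,0],"fingers":-1},{"dp":[0,0,-0.08],"delta_rot":[0,0,0],"fingers":-1},{"dp":[0,0,-0.08],"delta_rot":[0,0,0],"fingers":-1},{"dp":[0,0,0],"delta_rot":[0,0,0],"fingers":-1},{"dp":[0,0,0],"delta_rot":[0,0,0],"fingers":-1},{"dp":[0,0,0],"delta_rot":[0,0,0],"fingers":-1},{"dp":[0,0,0],"delta_rot":[0,0,0],"fingers":-1}]' >/dev/null; python3 where.py
python3 - <<'E'
from lid import *
lid('side');p,D,Pc=lid('scene')
k=(Pc[...,1]<-140)&(Pc[...,1]>-160)&(abs(Pc[...,0]-40)<60)&(Pc[...,2]>75)&(Pc[...,2]<165)&(D>0)
print(k.sum(),Pc[k].mean(0))
# next: clear the chest, to above plane, straight down, tool x along ... 
E
```

```text
t 12.13 q [-0.383  0.946  1.028  0.784  1.757 -2.24 ] gap -0.0 F [ 0.1  0.3 -0.2] grip 0.0
chest tcp [ -98.4 -143.9  232.5] tip [ -38.4 -144.   191.1] tool axes in chest (cols)
 [[-0.003  0.568  0.823]
 [ 1.     0.007 -0.002]
 [-0.007  0.823 -0.568]]
lid 1580 1.805881093564432 [ -0.23951333 139.25833599]
lid 668 1.776274021788739 [ -0.20841921 121.33824666]
59 [  54.28268715 -150.08246417  132.10576122]
```

The stud is at (54,128), which is locked, and the lid stands at about 1.34. Now to the plane.

```bash
cat > pl.py <<'E'
from rows import *
def down(xy,z,tyaw):
    ty=np.array([np.cos(tyaw),np.sin(tyaw),0]);d=np.array([0,0,-1.]);return np.array([*xy,z]),np.stack([np.cross(ty,d),ty,d],1)
E
python3 - <<'E'
from pl import *
p,Rd=down((.56,-.22),.32,np.radians(100.7))
g=[(p,Rd,9)]
for i,t in enumerate(np.linspace(100.7,-16,5)[1:]): g.append((*down(np.array([.56,-.22])+(np.array([.4725,-.336])-[.56,-.22])*(i+1)/4,.31,np.radians(t)),5 if i<3 else 5))
rows(g)
E
```

```text
1 [0.049, -0.005, -0.042] [0.0171, 0.0001, 0.0001] 
2 [0.048, -0.01, -0.042] [0.0171, 0.0001, 0.0001] 
3 [0.049, -0.014, -0.04] [0.0171, 0.0001, 0.0002] 
4 [0.048, -0.019, -0.038] [0.0171, 0.0, 0.0001] 
5 [0.049, -0.022, -0.037] [0.0171, 0.0001, 0.0001] 
6 [0.048, -0.026, -0.033] [0.0171, 0.0001, 0.0001] 
7 [0.049, -0.03, -0.031] [0.0171, 0.0001, 0.0001] 
8 [0.048, -0.033, -0.027] [0.0171, 0.0001, 0.0001] 
9 [0.049, -0.036, -0.023] [0.0171, 0.0001, 0.0002] 
10 [0.011, -0.01, 0.004] [0.0, 0.0, 0.0162] 
11 [0.009, -0.01, 0.004] [0.0, 0.0, 0.0162] 
12 [0.009, -0.012, 0.004] [0.0, 0.0, 0.0162] 
13 [0.007, -0.013, 0.004] [0.0, 0.0, 0.0162] 
14 [0.006, -0.013, 0.004] [0.0, 0.0, 0.0162] 
15 [0.005, -0.014, 0.0] [0.0, 0.0, 0.0162] 
16 [0.003, -0.014, 0.0] [0.0, 0.0, 0.0162] 
17 [0.002, -0.014, 0.0] [0.0, 0.0, 0.0162] 
18 [0.0, -0.015, 0.0] [0.0, 0.0, 0.0162] 
19 [-0.001, -0.014, 0.0] [0.0, 0.0, 0.0162] 
20 [-0.003, -0.014, 0.0] [0.0, 0.0, 0.0162] 
21 [-0.004, -0.014, 0.0] [0.0, 0.0, 0.0162] 
22 [-0.005, -0.014, 0.0] [0.0, 0.0, 0.0162] 
23 [-0.007, -0.013, 0.0] [0.0, 0.0, 0.0163] 
24 [-0.008, -0.012, 0.0] [0.0, 0.0, 0.0162] 
25 [-0.009, -0.011, 0.0] [0.0, 0.0, 0.0162] 
26 [-0.011, -0.01, 0.0] [0.0, 0.0, 0.0162] 
27 [-0.011, -0.009, 0.0] [0.0, 0.0, 0.0162] 
28 [-0.013, -0.008, 0.0] [0.0, 0.0, 0.0162] 
29 [-0.012, -0.006, 0.0] [0.0, 0.0, 0.0162]
```

```bash
python3 -m crank '[{"dp":[0.049,-0.005,-0.042],"delta_rot":[0.0171,0,0],"fingers":-1},{"dp":[0.048,-0.01,-0.042],"delta_rot":[0.0171,0,0],"fingers":-1},{"dp":[0.049,-0.014,-0.04],"delta_rot":[0.0171,0,0],"fingers":-1},{"dp":[0.048,-0.019,-0.038],"delta_rot":[0.0171,0,0],"fingers":-1},{"dp":[0.049,-0.022,-0.037],"delta_rot":[0.0171,0,0],"fingers":-1},{"dp":[0.048,-0.026,-0.033],"delta_rot":[0.0171,0,0],"fingers":-1},{"dp":[0.049,-0.03,-0.031],"delta_rot":[0.0171,0,0],"fingers":-1},{"dp":[0.048,-0.033,-0.027],"delta_rot":[0.0171,0,0],"fingers":-1},{"dp":[0.049,-0.036,-0.023],"delta_rot":[0.0171,0,0],"fingers":-1}]' >/dev/null; python3 where.py
python3 -m crank '[{"dp":[0.01,-0.01,0.004],"delta_rot":[0,0,0.0162],"fingers":0.5},{"dp":[0.009,-0.01,0.004],"delta_rot":[0,0,0.0162],"fingers":0.5},{"dp":[0.009,-0.012,0.004],"delta_rot":[0,0,0.0162],"fingers":0.5},{"dp":[0.007,-0.013,0.004],"delta_rot":[0,0,0.0162],"fingers":0.5},{"dp":[0.006,-0.013,0.004],"delta_rot":[0,0,0.0162],"fingers":0.5},{"dp":[0.005,-0.014,0],"delta_rot":[0,0,0.0162],"fingers":0.5},{"dp":[0.003,-0.014,0],"delta_rot":[0,0,0.0162],"fingers":0.5},{"dp":[0.002,-0.014,0],"delta_rot":[0,0,0.0162],"fingers":0.5},{"dp":[0,-0.015,0],"delta_rot":[0,0,0.0162],"fingers":0.5},{"dp":[-0.001,-0.014,0],"delta_rot":[0,0,0.0162],"fingers":0.5},{"dp":[-0.003,-0.014,0],"delta_rot":[0,0,0.0162],"fingers":0.5}]' >/dev/null
python3 -m crank '[{"dp":[-0.004,-0.014,0],"delta_rot":[0,0,0.0162],"fingers":0.5},{"dp":[-0.005,-0.014,0],"delta_rot":[0,0,0.0162],"fingers":0.5},{"dp":[-0.007,-0.013,0],"delta_rot":[0,0,0.0162],"fingers":0.5},{"dp":[-0.008,-0.012,0],"delta_rot":[0,0,0.0162],"fingers":0.5},{"dp":[-0.009,-0.011,0],"delta_rot":[0,0,0.0162],"fingers":0.5},{"dp":[-0.011,-0.01,0],"delta_rot":[0,0,0.0162],"fingers":0.5},{"dp":[-0.011,-0.009,0],"delta_rot":[0,0,0.0162],"fingers":0.5},{"dp":[-0.013,-0.008,0],"delta_rot":[0,0,0.0162],"fingers":0.5},{"dp":[-0.012,-0.006,0],"delta_rot":[0,0,0.0162],"fingers":0.5},{"dp":[0,0,0],"delta_rot":[0,0,0],"fingers":0.5}]' >/dev/null; python3 where.py
python3 - <<'E'
from pl import *
m=manip.camera_model('wrist');p,d=manip.snapshot('wrist');W=cloud(m,d)
cv2.imwrite('pics/w5.png',p[...,::-1])
near=np.hypot(W[...,0]-.4725,W[...,1]+.336)<.09
k=(near&(W[...,2]>.028)&(W[...,2]<.042)&(d>0)).astype(np.uint8)
k=cv2.morphologyEx(k,cv2.MORPH_OPEN,np.ones((5,5)));n,l,st,_=cv2.connectedComponentsWithStats(k);b=1+np.argmax(st[1:,4])
r=cv2.minAreaRect((W[l==b][:,:2]*1000).astype(np.float32));print(st[b],r)
s=manip.sense();print(s['tcp_pos'],np.degrees(np.arctan2(*rot(s['tool_rot'])[[1,0],1])))
E
```

```text
t 12.98 q [-5.640e-01  4.730e-01  1.482e+00  2.000e-03  1.175e+00 -2.326e+00] gap -0.0 F [-0.9 -0.1 -0.5] grip 0.0
chest tcp [-270.2   75.5  320.9] tip [-270.7   74.8  247.9] tool axes in chest (cols)
 [[-0.004  1.    -0.007]
 [ 1.     0.003 -0.01 ]
 [-0.01  -0.007 -1.   ]]
t 14.73 q [-0.814  0.46   1.544  0.008  1.132 -0.539] gap 0.75 F [0.3 0.4 0.4] grip 0.0
chest tcp [-367.8  181.3  308.8] tip [-367.8  180.7  235.8] tool axes in chest (cols)
 [[ 0.894 -0.448 -0.001]
 [-0.448 -0.894 -0.009]
 [ 0.003  0.008 -1.   ]]
[ 255  129   41  107 2750] ((472.8548583984375, -339.25128173828125), (110.85751342773438, 40.0387077331543), 74.54082489013672)
[ 0.47351771 -0.33670284  0.30889737] -15.703796461376987
```

View pics/w5.png

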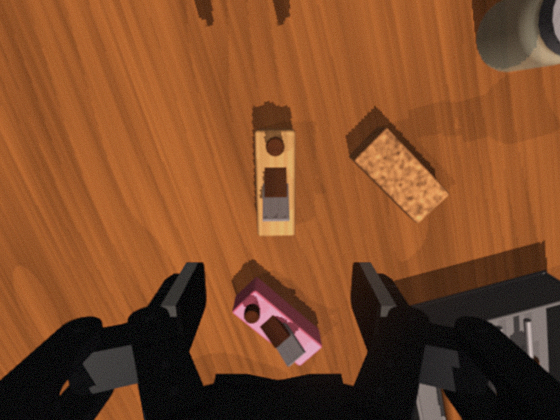

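The wrist view shows the wooden plane at (276,183), between the fingers' columns, with the cork block at (400,175) and the pink decoy at (278,323). It measures 111 x 40 mm, as it must. Descend and grip.

```bash
python3 -m crank '[{"dp":[-0.005,0,0.07],"delta_rot":[0,0,0],"fingers":0.5},{"dp":[0,0,0.07],"delta_rot":[0,0,0],"fingers":0.5},{"dp":[0,0,0.07],"delta_rot":[0,0,0],"fingers":0.5},{"dp":[0,0,0.07],"delta_rot":[0,0,0],"fingers":0.5},{"dp":[0,0,0.07],"delta_rot":[0,0,0],"fingers":0.5},{"dp":[0,0,0.05],"delta_rot":[0,0,0],"fingers":0.5},{"dp":[0,0,0.04],"delta_rot":[0,0,0],"fingers":0.5},{"dp":[0,0,0.016],"delta_rot":[0,0,0],"fingers":0.5},{"dp":[0,0,0],"delta_rot":[0,0,0],"fingers":0.5}]' >/dev/null; python3 where.py
python3 -m crank '[{"dp":[0,0,0],"delta_rot":[0,0,0],"fingers":-1},{"dp":[0,0,0],"delta_rot":[0,0,0],"fingers":-1},{"dp":[0,0,0],"delta_rot":[0,0,0],"fingers":-1},{"dp":[0,0,0],"delta_rot":[0,0,0],"fingers":-1},{"dp":[0,0,0],"delta_rot":[0,0,0],"fingers":-1},{"dp":[0,0,0],"delta_rot":[0,0,0],"fingers":-1}]' 40 >/dev/null; python3 where.py
```

```text
t 15.53 q [-0.813  0.802  1.683  0.012  0.655 -0.549] gap 0.75 F [0.3 0.8 0.1] grip 0.0
chest tcp [-369.1  180.1   79.3] tip [-368.9  179.5    6.3] tool axes in chest (cols)
 [[ 0.896 -0.445  0.002]
 [-0.445 -0.896 -0.007]
 [ 0.005  0.006 -1.   ]]
t 16.03 q [-0.815  0.796  1.681  0.012  0.656 -0.548] gap 0.46 F [1.5 0.4 6.9] grip 43.0
chest tcp [-371.3  179.4   83. ] tip [-371.5  178.6   10. ] tool axes in chest (cols)
 [[ 0.895 -0.447 -0.004]
 [-0.447 -0.895 -0.011]
 [ 0.002  0.012 -1.   ]]
```

```bash
python3 - <<'E'
from pl import *
s=manip.sense();p=s['tcp_pos'];y0=np.radians(-16)
T=C+M.T@np.array([-.025,.036,.30]);ty=np.arctan2(ey[1],ey[0])+np.pi
print(T,np.degrees(ty)%360,p)
e=rows([(*down(p[:2],.30,np.radians(-15.7)),6),(*down(T[:2],.30,ty%(2*np.pi)),12)])
E
```

```text
[0.55031046 0.02637099 0.3       ] 10.71464389395869 [ 0.47576053 -0.34015508  0.08300417]
1 [0.0, 0.001, -0.072] [0.0003, 0.0, -0.0001] 
2 [0.0, 0.001, -0.073] [0.0003, -0.0001, 0.0] 
3 [0.0, 0.0, -0.072] [0.0003, 0.0, -0.0001] 
4 [0.0, 0.001, -0.072] [0.0003, -0.0001, 0.0] 
5 [0.0, 0.0, -0.073] [0.0003, 0.0, -0.0001] 
6 [0.0, 0.0, -0.072] [0.0004, -0.0001, 0.0] 
7 [0.062, -0.005, 0.0] [0.0, 0.0, -0.0061] 
8 [0.063, -0.002, 0.0] [0.0, 0.0, -0.0061] 
9 [0.062, 0.0, 0.0] [0.0, 0.0, -0.0062] 
10 [0.062, 0.003, 0.0] [0.0, 0.0, -0.0061] 
11 [0.062, 0.005, 0.0] [0.0, 0.0, -0.0061] 
12 [0.062, 0.007, 0.0] [0.0, 0.0, -0.0061] 
13 [0.062, 0.01, 0.0] [0.0, 0.0, -0.0061] 
14 [0.061, 0.012, 0.0] [0.0, 0.0, -0.0061] 
15 [0.061, 0.015, 0.0] [0.0, 0.0, -0.0062] 
16 [0.06, 0.017, 0.0] [0.0, 0.0, -0.0061] 
17 [0.059, 0.019, 0.0] [-0.0001, 0.0, -0.0061] 
18 [0.059, 0.021, 0.0] [0.0, 0.0, -0.0061]
```

```bash
python3 -m crank '[{"dp":[0,0,-0.03],"delta_rot":[0.0003,0,0],"fingers":-1},{"dp":[0,0.001,-0.06],"delta_rot":[0.0003,0,0],"fingers":-1},{"dp":[0,0,-0.07],"delta_rot":[0.0003,0,0],"fingers":-1},{"dp":[0,0.001,-0.072],"delta_rot":[0.0003,0,0],"fingers":-1},{"dp":[0,0,-0.072],"delta_rot":[0.0003,0,0],"fingers":-1},{"dp":[0,0,-0.072],"delta_rot":[0.0003,0,0],"fingers":-1},{"dp":[0,0,-0.058],"delta_rot":[0,0,0],"fingers":-1},{"dp":[0,0,0],"delta_rot":[0,0,0],"fingers":-1}]' >/dev/null; python3 where.py
python3 -m crank '[{"dp":[0.062,-0.005,0],"delta_rot":[0,0,-0.0061],"fingers":-1},{"dp":[0.063,-0.002,0],"delta_rot":[0,0,-0.0061],"fingers":-1},{"dp":[0.062,0,0],"delta_rot":[0,0,-0.0062],"fingers":-1},{"dp":[0.062,0.003,0],"delta_rot":[0,0,-0.0061],"fingers":-1},{"dp":[0.062,0.005,0],"delta_rot":[0,0,-0.0061],"fingers":-1},{"dp":[0.062,0.007,0],"delta_rot":[0,0,-0.0061],"fingers":-1},{"dp":[0.062,0.01,0],"delta_rot":[0,0,-0.0061],"fingers":-1},{"dp":[0.061,0.012,0],"delta_rot":[0,0,-0.0061],"fingers":-1},{"dp":[0.061,0.015,0],"delta_rot":[0,0,-0.0062],"fingers":-1},{"dp":[0.06,0.017,0],"delta_rot":[0,0,-0.0061],"fingers":-1},{"dp":[0.059,0.019,0],"delta_rot":[0,0,-0.0061],"fingers":-1},{"dp":[0.05,0.021,0],"delta_rot":[0,0,-0.0061],"fingers":-1}]' >/dev/null
python3 -m crank '[{"dp":[0,0,0],"delta_rot":[0,0,0],"fingers":-1},{"dp":[0,0,0],"delta_rot":[0,0,0],"fingers":-1}]' >/dev/null;python3 where.py
python3 - <<'E'
from pl import *
from lid import lid
p,d,Pc=lid('side');m=manip.camera_model('wrist');p,d=manip.snapshot('wrist');W=(cloud(m,d)-C)@M.T*1000
cv2.imwrite('pics/w6.png',p[...,::-1])
# rim of chest nearby: front wall inner/outer edges at y~70, end wall top
r=(abs(W[...,2]-100)<4)&(d>0)
for nm,k,ax in(('front wall',r&(W[...,1]>0)&(W[...,1]<80)&(abs(W[...,0]+95)<15),0),('end wall',r&(abs(W[...,0])<60)&(abs(W[...,1]-105)<15),1),('divider',(abs(W[...,2]-W[...,2])<1)&r&(abs(W[...,0])<60)&(abs(W[...,1]+30)<15),1)):
    print(nm,k.sum(),np.percentile(W[k][:,ax],[3,50,97]).round(1) if k.any() else '')
E
```

```text
t 16.7 q [-0.813  0.472  1.534  0.002  1.124 -0.538] gap 0.45 F [-1.1 -0.7 -1.6] grip 41.9
chest tcp [-374.1  178.1  305.5] tip [-374.8  177.5  232.5] tool axes in chest (cols)
 [[ 0.895 -0.447 -0.009]
 [-0.447 -0.895 -0.008]
 [-0.005  0.011 -1.   ]]
t 17.87 q [-0.162  0.436  1.624  0.003  1.085 -0.351] gap 0.46 F [-1.1  0.  -2.7] grip 41.9
chest tcp [-28.1  38.2 298.2] tip [-27.9  38.4 225.2] tool axes in chest (cols)
 [[ 1.     0.001  0.004]
 [ 0.001 -1.     0.002]
 [ 0.004 -0.002 -1.   ]]
lid 1574 1.8057459300944287 [ -0.23937042 139.3132348 ]
front wall 0 
end wall 2220 [ 99.9 104.8 110.1]
divider 0
```

View pics/w6.png

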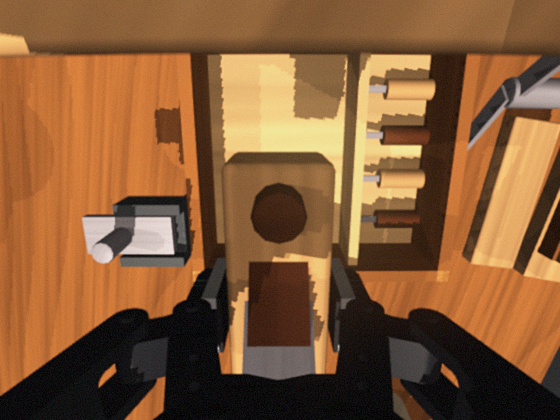

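The wrist view shows the plane held straight (280,270), above the wide bay between the end wall (200) and divider (355). The gouges are in the other bay and the bolt knob at (103,250) is clear. Lower slowly.

```bash
python3 -m crank '[{"dp":[0.008,-0.002,0.02],"delta_rot":[0,0,0],"fingers":-1},{"dp":[0,0,0.04],"delta_rot":[0,0,0],"fingers":-1},{"dp":[0,0,0.04],"delta_rot":[0,0,0],"fingers":-1},{"dp":[0,0,0.04],"delta_rot":[0,0,0],"fingers":-1},{"dp":[0,0,0.04],"delta_rot":[0,0,0],"fingers":-1},{"dp":[0,0,0.04],"delta_rot":[0,0,0],"fingers":-1},{"dp":[0,0,0.04],"delta_rot":[0,0,0],"fingers":-1},{"dp":[0,0,0.04],"delta_rot":[0,0,0],"fingers":-1},{"dp":[0,0,0.02],"delta_rot":[0,0,0],"fingers":-1},{"dp":[0,0,0.01],"delta_rot":[0,0,0],"fingers":-1},{"dp":[0,0,0],"delta_rot":[0,0,0],"fingers":-1},{"dp":[0,0,0],"delta_rot":[0,0,0],"fingers":-1}]' >/dev/null; python3 where.py
```

```text
t 18.97 q [-0.158  0.682  1.75   0.004  0.71  -0.345] gap 0.46 F [-0.1  0.6 -2.5] grip 41.7
chest tcp [-25.8  38.6 134.9] tip [-25.6  38.5  61.9] tool axes in chest (cols)
 [[ 1.    -0.003  0.003]
 [-0.003 -1.    -0.001]
 [ 0.003  0.001 -1.   ]]
```

```bash
python3 -m crank '[{"dp":[0,0,0.008],"delta_rot":[0,0,0],"fingers":-1},{"dp":[0,0,0.008],"delta_rot":[0,0,0],"fingers":-1},{"dp":[0,0,0.008],"delta_rot":[0,0,0],"fingers":-1},{"dp":[0,0,0.004],"delta_rot":[0,0,0],"fingers":-1},{"dp":[0,0,0],"delta_rot":[0,0,0],"fingers":-1}]' >/dev/null; python3 where.py
python3 -m crank '[{"dp":[0,0,0.003],"delta_rot":[0,0,0],"fingers":-1},{"dp":[0,0,0.003],"delta_rot":[0,0,0],"fingers":-1},{"dp":[0,0,0],"delta_rot":[0,0,0],"fingers":-1}]' >/dev/null; python3 where.py
```

```text
t 19.38 q [-0.157  0.708  1.757  0.005  0.679 -0.345] gap 0.46 F [ 0.2 -0.4 -3.3] grip 41.8
chest tcp [-24.9  39.1 120.2] tip [-24.7  39.2  47.2] tool axes in chest (cols)
 [[ 1.    -0.002  0.003]
 [-0.002 -1.     0.001]
 [ 0.003 -0.001 -1.   ]]
t 19.63 q [-0.157  0.711  1.757  0.005  0.674 -0.345] gap 0.46 F [0.7 0.7 0.5] grip 42.4
chest tcp [-25.1  38.7 118.1] tip [-24.9  38.7  45.1] tool axes in chest (cols)
 [[ 1.    -0.002  0.003]
 [-0.002 -1.    -0.   ]
 [ 0.003  0.    -1.   ]]
```

```bash
python3 -m crank '[{"dp":[0,0,0.002],"delta_rot":[0,0,0],"fingers":-1},{"dp":[0,0,0],"delta_rot":[0,0,0],"fingers":0.05},{"dp":[0,0,0],"delta_rot":[0,0,0],"fingers":0.15},{"dp":[0,0,0],"delta_rot":[0,0,0],"fingers":0.3},{"dp":[0,0,0],"delta_rot":[0,0,0],"fingers":0.35},{"dp":[0,0,0],"delta_rot":[0,0,0],"fingers":0.35}]' >/dev/null; python3 where.py
python3 -m crank '[{"dp":[0,0,-0.01],"delta_rot":[0,0,0],"fingers":0.35},{"dp":[0,0,-0.03],"delta_rot":[0,0,0],"fingers":0.35},{"dp":[0,0,-0.06],"delta_rot":[0,0,0],"fingers":0.35},{"dp":[0,0,-0.07],"delta_rot":[0,0,0],"fingers":0.35},{"dp":[0,0,-0.07],"delta_rot":[0,0,0],"fingers":0.35},{"dp":[0,0,-0.07],"delta_rot":[0,0,0],"fingers":0.35},{"dp":[-0.04,0,-0.06],"delta_rot":[0,0,0],"fingers":0.35},{"dp":[-0.06,0,0],"delta_rot":[0,0,0],"fingers":0.35},{"dp":[0,0,0],"delta_rot":[0,0,0],"fingers":0.35},{"dp":[0,0,0],"delta_rot":[0,0,0],"fingers":0.35}]' >/dev/null; python3 where.py
python3 - <<'E'
from pl import *
from lid import lid
lid('side');pp,D,Pc=lid('scene')
k=(Pc[...,1]<-140)&(Pc[...,1]>-160)&(abs(Pc[...,0]-40)<60)&(Pc[...,2]>75)&(Pc[...,2]<165)&(D>0);print('stud',Pc[k].mean(0))
m=manip.camera_model('wrist');p,d=manip.snapshot('wrist');W=(cloud(m,d)-C)@M.T*1000
k=((abs(W[...,0])<88)&(W[...,1]>-18)&(W[...,1]<96)&(abs(W[...,2]-71)<5)&(d>0)).astype(np.uint8)
k=cv2.morphologyEx(k,cv2.MORPH_OPEN,np.ones((5,5)))>0
print('top',k.sum(),np.percentile(W[k],[2,50,98],axis=0).round(1));A=np.c_[W[k][:,:2],np.ones(k.sum())];print('slope',np.linalg.lstsq(A,W[k][:,2],rcond=None)[0])
b=(W[...,2]>150)&(W[...,2]<159)&(abs(W[...,1]-155)<30)&(abs(W[...,0]+50)<25)&(d>0);print('knob',b.sum(),W[b].mean(0))
cv2.imwrite('pics/end.png',np.hstack([cv2.resize(pp[100:300,130:400],(540,400)),cv2.resize(p,None,fx=.45,fy=.45)[:400] if 0 else cv2.copyMakeBorder(cv2.resize(p,(252,189)),0,211,0,0,0)])[...,::-1])
E
```

```text
t 20.13 q [-0.157  0.714  1.757  0.005  0.671 -0.345] gap 0.67 F [0.6 0.4 1.1] grip 0.0
chest tcp [-25.2  38.8 116.5] tip [-24.9  38.8  43.5] tool axes in chest (cols)
 [[ 1.    -0.002  0.003]
 [-0.002 -1.     0.   ]
 [ 0.003 -0.    -1.   ]]
t 20.97 q [-0.245  0.441  1.601  0.003  1.1   -0.429] gap 0.67 F [-0.4 -0.5  0.6] grip 0.0
chest tcp [-76.8  39.1 302.1] tip [-76.6  39.  229.1] tool axes in chest (cols)
 [[ 1.    -0.005  0.003]
 [-0.005 -1.    -0.001]
 [ 0.003  0.001 -1.   ]]
lid 1578 1.8055703290850011 [ -0.23918476 139.17402343]
lid 663 1.7760649135676385 [ -0.20820103 121.3449644 ]
stud [  53.60296193 -150.56969081  132.54420413]
top 3891 [[-78.4  17.5  68.5]
 [-11.   37.   70.9]
 [ 27.6  55.7  73.6]]
slope [ 1.37022484e-03 -3.33832976e-04  7.09347586e+01]
knob 470 [-49.02049368 154.39942261 154.45403162]
```

View pics/end.png

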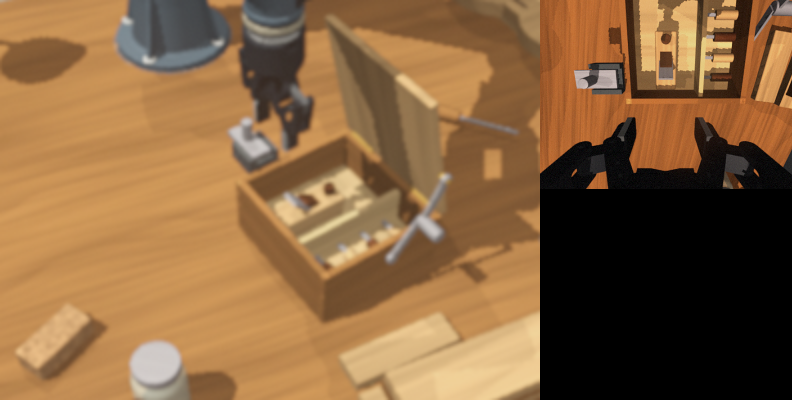

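The final view shows the plane (320,190) flat in the wide bay, its top at 71 mm (35 + 36). The lid is up on the locked stay (stud at (428,228)), the bolt is back (250,140), and the gripper is clear. Handing in.

```bash
python3 -c "
from station import manip
print(manip.sign_off())"
```

```text
the job is handed in; nothing more can be done
None
```

I handed the job in at about 21 s: the bolt is drawn back about 25 mm, short of its full 30 mm but past the 22 mm needed, the lid stands at about 1.34 rad on its locked stay, and the plane lies flat on its sole in the wide compartment; `sign_off` returned no verdict.

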